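# Tighten the anvil's hold-down nut with a ring spanner between the webs

## Robot

A 6-joint arm with a two-finger parallel gripper is mounted at the origin on a cart in front of the work surface, level with it; the furniture and walls round the work are solid. World frame = base frame: x ahead of the robot, y to its left, z up, the work surface at z = 0. Lengths are in m, angles in rad, forces in N, time in s.
With the tool pointing down it reaches from about 0.225 to 0.725 m from the base axis. Payload 3.1 kg.
Tool frame: the origin (TCP) lies between the finger pads; the fingertips stand 14 mm ahead of it and the grasp point (between the pads) lies 5 mm behind it; z points along the fingers, y is the line along which they close (so a half turn about z gives the same grasp; the last joint's range is limited). The gripper opens to 85 mm and grips with 20 to 120 N. Pads are 22 mm wide; open, the fingers measure 114 mm over their backs; the gripper's body (76 mm by 85 mm) begins 54 mm behind the grasp point. The pads swing forward as they close: fully open they stand 13 mm farther back than shut.
Start: joints at [1.048, 0.048, 0.099, 1.622, 0, 1.443], TCP at [0.202, 0.485, 0.245] pointing down, gripper open.
Joint ranges: [-2.91, 2.91], [-0.99, 1.94], [-1.21, 1.42], [-2.12, 2.29], [-1.49, 1.47], [-3.14, 3.14]. Speed limits (rad/s): [2.79, 2.79, 3.14, 3.14, 3.14, 3.14].

## Interface

Orientations are given as a unit quaternion [x, y, z, w].
In Python, from workcell import arm gives the robot as it stands.
- The arm moves only by the tool apply_moves, never from a script. Its argument "increments" is a list of rows, each a list of 2 entries, a list of its own where there are three numbers: the shift along the world's x, y, z in mm, then the turn, a rotation vector about the world's x, y, z in rad. A call has 1 to 10 rows; each row shifts and turns the commanded pose from where the row before left it; what a row does not reach is not made up. A row lasts 1/12 s, in which the tool goes at most 41.7 mm and 7.16 degrees, less where a joint would pass 70% of its speed; a pose out of reach is approached as far as the arm can. A call is refused whole if a number of a shift passes 41.7 or a number of a turn 0.125, either way. A call with a gripper value outside its range is refused whole. "jaw" is the finger opening in mm, from 0 to 85.4, set as the call begins (left out, the last holds). The fingers move at their own pace and stop on an object; the grip force is fixed at half the most. Time passes only in rows, so rows that do not move let the fingers close. It gives the time, the measured TCP pose, the force, the opening and the grip force at its end, in the units of the state.
- arm.get_obs(): the state, without advancing time (a new reading comes with each control period).
- arm.camera(name): name is "scene" or "side" or "wrist"; returns the picture (400x640x3 uint8, blue, green, red); there is no depth.
- arm.camera_params(name): a dict with "vfov" (degrees; the focal length in pixels is half the picture's height over the tangent of half this angle, whatever the lens; pixels are square), "cx", "cy" (the principal point, pixels), "T" (4x4, takes a point from camera to world coordinates); the wrist camera has in their place "mount" (4x4, takes a point from camera to tool coordinates, whose origin is the TCP and whose axes are the flange's). Camera axes: x right, y down, z forward; pixel columns grow to the right and rows downward; lengths in m; the calibration is good to about 2 mm. A picture is of the moment at which its call begins: read the wrist's pose just before it. camera_params takes no time and is no camera call.
- arm.sign_off(): hands the job in; it is judged then, once.
The state is a dict: "time": time; "q": joint angles; "dq": joint speeds; "joint_torque": joint torques, N m; "position": TCP position; "eef_rot": TCP orientation; "force": force on the tool from outside, world axes, zero at the start; "moment": the same for the moment, N m; "width": opening from 0.0 (shut) to 1.0 (fully open); "gripper_force": force on a finger pad.
Only numpy, scipy, OpenCV 4.12 (cv2) and the standard library are available. Lean on these libraries where they do the work, as an engineer would, in place of code of your own. Each camera call takes 0.05 s, during which the arm holds its last target. There are 200 camera calls.

## Task

The small bench anvil rocks because the hold-down nut at the front of its foot, the end nearer the robot, has worked loose. With the larger ring of the double-ended spanner tighten that nut clockwise, stroke by stroke between the two upright webs, lifting the spanner off and seating it again for each new stroke, until the nut comes up solid; nip it up firmly, with about a 12 N pull at the middle of the handle, without straining it or ramming the spanner against the webs. Then take the spanner off and lay it flat on the bench clear of the anvil, leaving everything else where it is.

Things in the scene. Friction and masses are not known exactly. Their poses are not given: they have to be found in the camera images.
- anvil_stand: dark cast pedestal fixed to the bench, with a small bright two-beaked anvil on it (128 mm high in all). Foot 226 x 112 x 12 mm; origin under its centre, x axis along the foot, its -x end is the front, nearer the robot. A nut on a washer stands 75 mm from the centre at each end, on the centre line; only the front one, at x = -75 mm, is loose.
- webs: the pedestal's upright webs, origin and axes of anvil_stand: inner faces at y = +-38 mm either side of the nuts, 10 mm thick, from the middle block to 97 mm from the centre (22 mm beyond the nut's axis), 58 mm high at the outer end, 74 mm at the block. They stop the seated spanner about 52 deg either side of mid-way (handle straight out from the foot: spanner's x axis along the stand's x axis).
- nut_mid (a point): loose front nut: hexagon 30 mm across flats, 16 mm high, top 3.5 mm chamfered, on a 43 mm washer whose top is 15 mm above the bench; a 19 mm stud ends 26 mm above the washer. This point is on its axis half-way up, 8 mm above the washer, and turns with it; z up, x axis square to a flat: the spanner fits when its x axis lies at the nut's yaw or any multiple of 60 deg from it.
- nut (a joint): how far the nut has been turned, rad, growing clockwise seen from above (tightening; the nut's yaw falls by as much). It starts between 0.05 and 0.5 and comes up solid at 2.5. It turns against 0.25 N m of thread friction and stays where it is left.
- spanner: loose double-ended ring spanner of bright steel, 240 mm long, about 0.36 kg, lying flat on its rings; origin under its middle at the rings' underside, x axis towards the larger ring, z up. Ring centres 100 mm either side. Larger ring: hexagon hole 31.5 mm across flats, flats square to x (5 deg free play either way on the nut), 44.5 mm outside, 15 mm thick; the smaller (24 mm hole) does not fit.
- spanner_handle (a point): middle of the spanner's handle, close to its balance point, 32 mm above the underside of the rings; axes as the spanner's. The handle is a level bar 12 mm wide, 14 mm high, straight for 50 mm either side of here, then cranked down to the rings. With the ring down on the washer it lies 47 mm above the bench.
- big_ring (a point): centre of the larger ring, on its axis, 7.5 mm above its underside; seated on the washer this is 22.5 mm above the bench.
- hammer: chasing hammer lying left of the anvil, 93 x 216 x 22 mm; bystander. To its left and above a fixed lamp head hangs over the bench, from about 190 mm up (world x over 0.50, y from -0.08 to 0.12 m): keep the arm in front of it when carrying.
- pumice: pumice stone, 30 mm, left of the anvil; bystander.
- white_jar: small white jar with a green cap, 36 x 56 mm, right of the anvil; bystander.
- spool: turned wooden spool standing right of the anvil, 38 x 60 mm; bystander.
- ring_clamp: turned wooden ring clamp lying to the right, 24 x 121 mm; bystander.
- findings_tin: low round tin of findings, 66 x 37 mm, on the left; bystander.
- steel_block: polished steel bench block, 62 x 62 x 20 mm, on the left; bystander.

How it is judged:
On the way, in this order (a step that is already met when the one before it is completed fails the run):
1. the larger ring is fully down over the nut (horizontal distance between big_ring and nut_mid below 0.004 m and z of big_ring in the frame of nut_mid below 0.004 m and angle between big_ring's own z axis and vertical below 0.12 rad), for 0.1 s.
2. the nut has been turned more than half of its way down (value of joint nut above 1.4 rad), for 0.1 s.
3. the nut is solid (2.45 rad or more) and has been nipped up by the spanner (over 60 N between spanner and nut, all contacts added: about an 8 N pull at the handle) (value of joint nut above 2.45 rad and contact force between spanner and nut above 60 N), for 0.1 s.
At the end, for the whole second after the job is handed in: the nut is still tight (2.4 rad or more) and the spanner lies flat on the bench (within 0.1 rad, handle under 40 mm), its middle over 150 mm from the nut, at rest and let go (value of joint nut above 2.4 rad and height (world z) of spanner_handle below 0.04 m and angle between spanner's own z axis and vertical below 0.1 rad and horizontal distance between spanner and nut_mid above 0.15 m and linear speed of spanner below 0.02 m/s); the robot touches nothing.
It fails at once if the nut is strained or the spanner pressed hard on it (over 200 N between them, all contacts added: about a 20 N pull at the handle) (contact force between spanner and nut above 200 N).
It fails at once if the spanner is rammed against the webs (over 30 N) (contact force between spanner and webs above 30 N).
It fails at once if the fingers turn or push the nut themselves (over 2 N) (contact force between the fingers and nut above 2 N).
It fails at once if a bystander is moved by more than 30 mm (distance of any of hammer, pumice, white_jar, spool, ring_clamp, findings_tin, steel_block from where it was at the start of the episode above 0.03 m).
It also fails if it takes over 72 s, if anything falls off the work surface, if the arm or the gripper's body presses on something with over 40 N, if the wrist force passes 120 N, or if a joint passes its speed limit or range.

## Working session

There is one attempt and no reset: what is moved stays moved. The work goes in short steps, Python scripts to look and compute and a tool call to move; the robot and the scene stay as the last step left them, time stands still between calls to the robot, and variables do not carry over. Pictures are saved under pics/ and viewed, at most 10 in all, crops included, and the job is handed in when it is done.

Besides the shell and the picture viewer there is one more tool, called after "Call:" as name([rows], argument=value, ...), one row to a line, values as JSON. apply_moves: Moves the arm, as the interface text tells. Its arguments: {"type":"object","properties":{"increments":{"type":"array"},"jaw":{"type":"number"}},"required":["increments"]}

```bash
mkdir -p pics; ls; cat > h.py <<'E'
import numpy as np, cv2
from scipy.spatial.transform import Rotation as R
from workcell import arm
def shot(n,f=None):
    o=arm.get_obs(); im=np.array(arm.camera(n)); 
    if f: cv2.imwrite('pics/'+f+'.png',im)
    return o,im
def cam(n,o=None):
    p=arm.camera_params(n); f=200/np.tan(np.radians(p['vfov'])/2)
    if 'T' in p: T=np.array(p['T'])
    else:
        W=np.eye(4); W[:3,:3]=R.from_quat(o['eef_rot']).as_matrix(); W[:3,3]=o['position']; T=W@np.array(p['mount'])
    return f,p['cx'],p['cy'],T
def ray(c,uv,z):
    f,cx,cy,T=c; d=T[:3,:3]@np.array([(uv[0]-cx)/f,(uv[1]-cy)/f,1]); o=T[:3,3]
    return o+d*(z-o[2])/d[2]
def proj(c,P):
    f,cx,cy,T=c; q=T[:3,:3].T@(np.array(P)-T[:3,3]); return np.array([cx+f*q[0]/q[2],cy+f*q[1]/q[2]])
E
python3 - <<'E'
from h import *
for n in ['scene','side','wrist']:
    o,im=shot(n,n+'0'); print(n,arm.camera_params(n))
print(o)
a=[cv2.imread(f'pics/{n}0.png') for n in ['scene','side']]
E
```

```text
pics
scene {'vfov': 46.452260627472015, 'cx': 322.97685351494533, 'cy': 199.62027259551277, 'T': array([[-0.69916848, -0.55198197,  0.45439998, -0.20612519],
       [-0.71478552,  0.55357994, -0.42735337,  0.58509439],
       [-0.01565536, -0.62359054, -0.78159437,  1.29833458],
       [ 0.        ,  0.        ,  0.        ,  1.        ]])}
side {'vfov': 44.30110567250916, 'cx': 317.5202355449741, 'cy': 198.14659243355467, 'T': array([[ 0.96361967, -0.13243523,  0.23215952,  0.20696833],
       [-0.2670818 , -0.51033438,  0.81745099, -1.27099342],
       [ 0.01021968, -0.84971744, -0.52713929,  0.78694754],
       [ 0.        ,  0.        ,  0.        ,  1.        ]])}
wrist {'vfov': 61.1822554991343, 'cx': 321.1141160641658, 'cy': 197.93515559023487, 'mount': array([[ 7.06125693e-04, -9.51618060e-01, -3.07282557e-01,
         7.93254944e-02],
       [ 9.99999619e-01,  8.29555270e-04, -2.71067623e-04,
        -3.25617549e-04],
       [ 5.12860710e-04, -3.07282249e-01,  9.51618283e-01,
        -1.30001915e-01],
       [ 0.00000000e+00,  0.00000000e+00,  0.00000000e+00,
         1.00000000e+00]])}
{'time': 0.1, 'q': array([1.04819965e+00, 4.86807154e-02, 9.77465711e-02, 1.62200096e+00,
       1.08615334e-05, 1.44298890e+00]), 'dq': array([ 0.00120014, -0.0008013 ,  0.00294816, -0.00042998, -0.00034397,
        0.00094373]), 'joint_torque': array([ 1.23856677e-03, -3.39853549e+01,  3.20935178e+01,  1.58525101e-02,
       -1.83889283e-04, -7.69445478e-06]), 'position': array([0.20167075, 0.48415303, 0.24422811]), 'eef_rot': array([ 1.96115111e-01,  9.80580297e-01, -1.01160227e-03, -3.46815890e-04]), 'force': array([0.40473866, 0.2654408 , 0.1205777 ]), 'moment': array([-0.08001155, -0.0076993 , -0.02078502]), 'gripper_force': 0.0, 'width': 0.9991573234071115}
```

View pics/scene0.png

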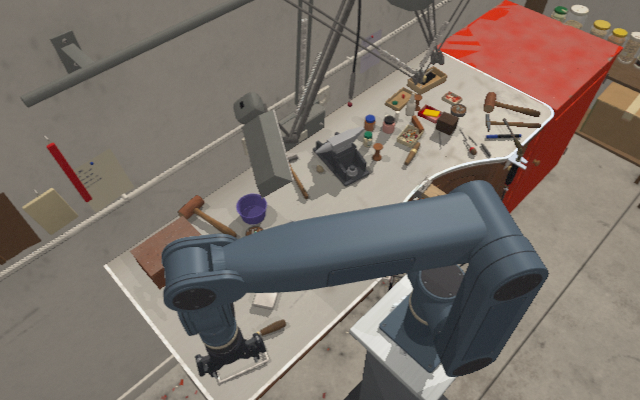

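View pics/side0.png

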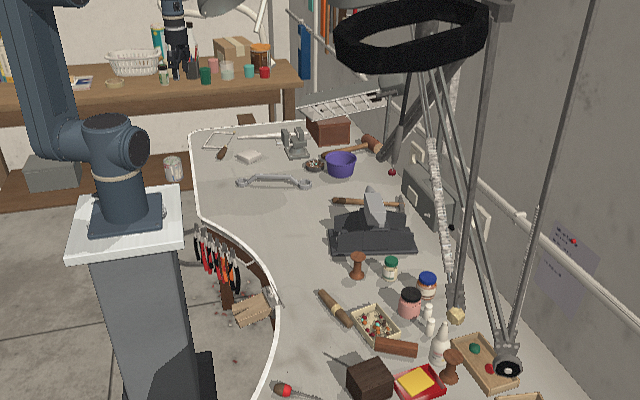

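Scene: anvil at (342,160), spanner hidden behind the arm. Side: spanner from about (241,183) to (305,182), anvil foot about (330–415, 230–252).

```bash
python3 - <<'E'
from h import *
c=cam('side')
for uv in [(241,183),(304,182)]: print(ray(c,uv,.0075))
for uv in [(330,250),(416,252),(406,229)]: print(ray(c,uv,.012))
c=cam('scene')
for uv in [(342,184),(369,176),(353,169)]: print('s',ray(c,uv,.012))
im=cv2.imread('pics/side0.png')
a=cv2.resize(im[165:205,220:330],(800,290),interpolation=cv2.INTER_CUBIC); b=cv2.resize(im[180:260,320:426],(400,302),interpolation=cv2.INTER_CUBIC)
s=cv2.imread('pics/scene0.png')[125:195,305:398]; b2=cv2.resize(s,(400,302),interpolation=cv2.INTER_CUBIC)
cv2.imwrite('pics/crop0.png',np.vstack([a,np.hstack([b,b2])]))
E
```

```text
[0.34060096 0.08582403 0.0075    ]
[0.53465789 0.04225905 0.0075    ]
[ 0.51196309 -0.3197783   0.012     ]
[ 0.7219003  -0.38355509  0.012     ]
[ 0.73914968 -0.28359246  0.012     ]
s [ 0.54466068 -0.2175984   0.012     ]
s [ 0.5013362  -0.31520561  0.012     ]
s [ 0.56679653 -0.29908694  0.012     ]
```

View pics/crop0.png

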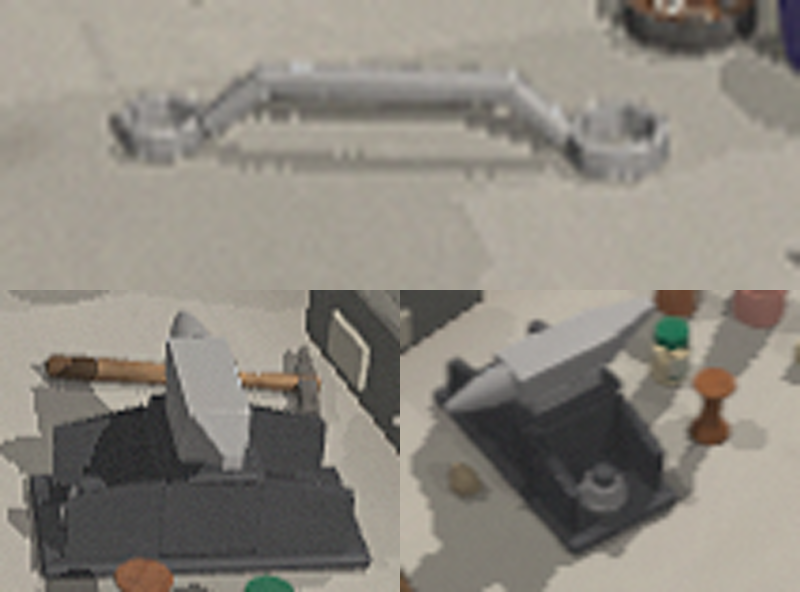

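Call:
apply_moves([
  [[18,-37,0],[0,0,0.017]],
  [[18,-37,0],[0,0,0.017]],
  [[18,-37,0],[0,0,0.017]],
  [[18,-37,0],[0,0,0.017]],
  [[18,-37,0],[0,0,0.017]],
  [[18,-37,0],[0,0,0.017]],
  [[18,-37,0],[0,0,0.017]],
  [[18,-37,0],[0,0,0.017]],
  [[18,-37,0],[0,0,0.017]],
  [[18,-37,0],[0,0,0.017]],
])

```text
time: 0.98
position: [0.3822, 0.1127, 0.2452]
eef_rot: [0.112, 0.994, 0.0, 0.0]
force: [1.2, 1.2, -0.0]
width: 0.999
gripper_force: 0.0
```

Call:
apply_moves([
  [[18,-37,0],[0,0,0]],
  [[0,0,0],[0,0,0]],
  [[0,0,0],[0,0,0]],
])

```text
time: 1.23
position: [0.4003, 0.0755, 0.2447]
eef_rot: [0.115, 0.993, -0.0, -0.001]
force: [-0.1, 0.3, 0.0]
width: 1.004
gripper_force: 0.0
```

```bash
python3 - <<'E'
from h import *
o,im=shot('wrist','w1'); print(o['position'],o['eef_rot'],o['q'])
np.save('o1.npy',o,allow_pickle=True)
E
```

```text
[0.40030345 0.07545508 0.24474995] [ 1.15181090e-01  9.93344297e-01 -1.36264403e-05 -6.50363026e-04] [ 2.12176103e-02 -2.56389574e-01 -1.81891046e-01  1.64658717e+00
  1.50199076e-04  2.52092165e-01]
```

View pics/w1.png

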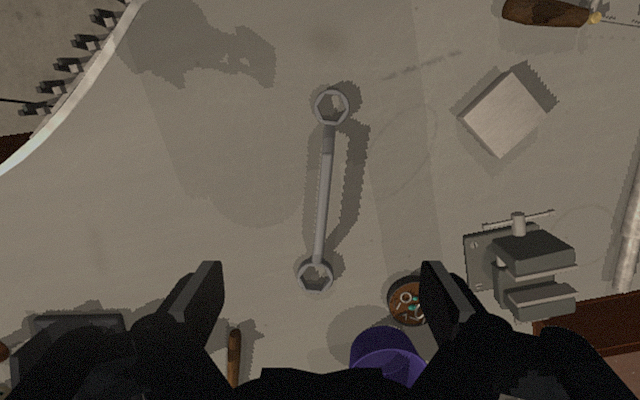

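Wrist view: spanner rings centred about (331,107) (near) and (315,274) (far), handle between; I'll measure the ring holes' sizes to identify the larger.

```bash
python3 - <<'E'
from h import *
im=cv2.imread('pics/w1.png'); o=np.load('o1.npy',allow_pickle=True).item(); c=cam('wrist',o)
g=cv2.cvtColor(im,cv2.COLOR_BGR2GRAY)
for uv in [(331,107),(315,274)]:
    u,v=uv; print(uv,ray(c,uv,.015), [np.linalg.norm(ray(c,(u+22,v),.015)-ray(c,(u-22,v),.015))])
a=cv2.resize(im[80:134,295:367],(400,300),interpolation=cv2.INTER_CUBIC);b=cv2.resize(im[247:301,279:351],(400,300),interpolation=cv2.INTER_CUBIC)
cv2.imwrite('pics/w1c.png',np.hstack([a,b]))
E
```

```text
(331, 107) [0.34237633 0.0990698  0.015     ] [np.float64(0.04524999461832507)]
(315, 274) [0.52770657 0.03763783 0.015     ] [np.float64(0.05299161818834372)]
```

View pics/w1c.png

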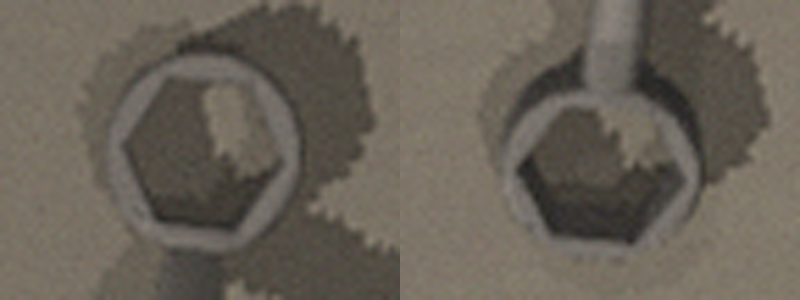

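```bash
python3 - <<'E'
from h import *
o=np.load('o1.npy',allow_pickle=True).item(); c=cam('wrist',o)
a=ray(c,(331.7,107.2),.015);b=ray(c,(315.9,278),.015)
print(a,b,np.linalg.norm(b-a),np.arctan2(*(b-a)[1::-1]),(a+b)/2)
c=cam('side'); d=cv2.imread('pics/side0.png')
print(proj(c,(a+b)/2+[0,0,.017]),proj(c,a),proj(c,b))
ty=R.from_quat(o['eef_rot']).as_matrix()[:,1]; print('tool y ang',np.arctan2(ty[1],ty[0]))
E
```

```text
[0.34273463 0.09972719 0.015     ] [0.53327969 0.03741868 0.015     ] 0.2004738670440039 -0.31604106349451955 [0.43800716 0.06857293 0.015     ]
[272.14128871 175.04271074] [240.88999208 178.74331628] [303.94140662 180.73693167]
tool y ang 1.3399217886312293
```

Call:
apply_moves([
  [[0,-38,0],[0,0,0]],
  [[0,-38,0],[0,0,0]],
  [[0,-38,0],[0,0,0]],
  [[0,-38,0],[0,0,0]],
  [[0,-38,0],[0,0,0]],
  [[10,-38,0],[0,0,0]],
  [[20,-35,0],[0,0,0]],
  [[20,-35,0],[0,0,0]],
  [[20,-35,0],[0,0,0]],
  [[20,0,0],[0,0,0]],
])

```text
time: 2.12
position: [0.4911, -0.2591, 0.244]
eef_rot: [0.114, 0.994, -0.001, -0.0]
force: [0.3, 0.1, -0.0]
width: 1.002
gripper_force: 0.0
```

Call:
apply_moves([
  [[0,0,0],[0,0,0]],
  [[0,0,0],[0,0,0]],
])

```text
time: 2.28
position: [0.4907, -0.2535, 0.2444]
eef_rot: [0.111, 0.994, 0.001, -0.001]
force: [0.2, 0.2, 0.4]
width: 0.998
gripper_force: 0.0
```

```bash
python3 - <<'E'
from h import *
o,im=shot('wrist','w2'); print(o['position'],o['eef_rot'],o['q'])
np.save('o2.npy',o,allow_pickle=True)
E
```

```text
[ 0.4907474  -0.25353867  0.24440555] [ 1.10622129e-01  9.93861733e-01  7.58944933e-04 -1.01207431e-03] [-5.98496903e-01  1.22372385e-01  1.76658400e-01  1.62758176e+00
  3.92547227e-04 -3.76799217e-01]
```

View pics/w2.png

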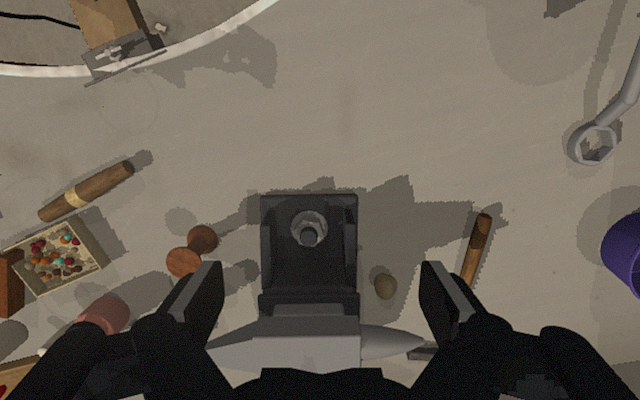

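Nut with stud at about (310,230); foot front edge v≈195 from u=261 to 357. Zooming on it.

```bash
python3 - <<'E'
from h import *
im=cv2.imread('pics/w2.png')
a=im[190:262,256:362]
b=np.clip(cv2.resize(a,None,fx=7.5,fy=7.5,interpolation=cv2.INTER_CUBIC).astype(float)*2,0,255)
for i in range(0,106,10): cv2.putText(b,str(256+i),(int(i*7.5),10),0,.35,(0,255,255)); b[:6,int(i*7.5)]=(0,255,255)
for i in range(0,72,10): cv2.putText(b,str(190+i),(0,int(i*7.5)+4),0,.35,(0,255,255))
cv2.imwrite('pics/w2c.png',b)
E
```

```text
[ WARN:0@0.203] global loadsave.cpp:1063 imwrite_ Unsupported depth image for selected encoder is fallbacked to CV_8U.
```

View pics/w2c.png

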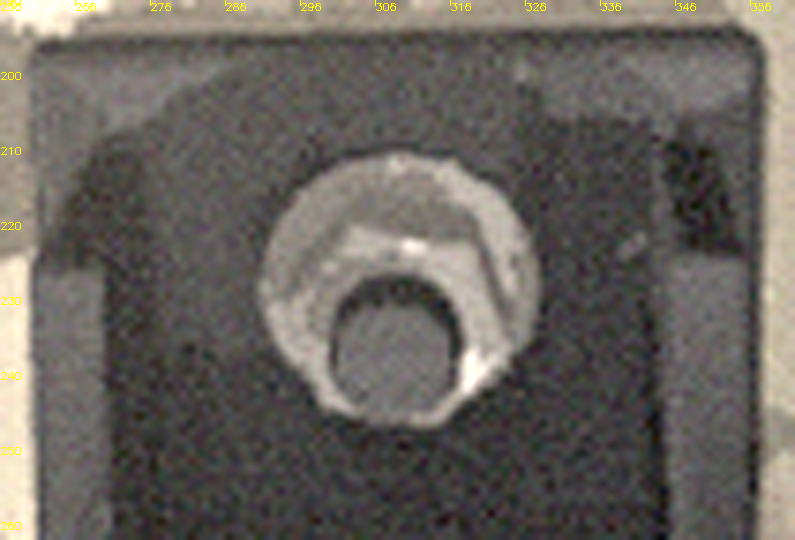

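```bash
python3 - <<'E'
from h import *
o=np.load('o2.npy',allow_pickle=True).item(); c=cam('wrist',o)
P=lambda u,v,z: ray(c,(256+u/7.5,190+v/7.5),z)
print('stud',P(396,361,.041))
t=P(400.5,152,.015); l=P(260,290,.015); r=P(541,285,.015); 
print('washer lr mid',(l+r)/2,np.linalg.norm(l-r),t)
a,b=P(40,45,.012),P(760,35,.012); d=b-a
print('foot',a,b,np.linalg.norm(d),'yaw',np.arctan2(d[1],d[0])-np.pi/2)
for (p,q) in [((105,270),(108,530)),((660,260),(660,530))]:
    A=P(*p,.058);B=P(*q,.058);d=B-A; print('web',A,B,np.arctan2(d[1],d[0]))
C=P(396,361,.041)
V=[P(345,226,.0275),P(475,240,.0275),P(518,340,.0275),P(295,300,.0275)]
for v in V: print('vert ang',np.degrees(np.arctan2(*(v-C)[1::-1])),np.linalg.norm((v-C)[:2]))
for i in (0,1):
  pass
d=V[1]-V[0];print('edge',np.degrees(np.arctan2(d[1],d[0])),np.linalg.norm(d)); d=V[2]-V[1];print('edge2',np.degrees(np.arctan2(d[1],d[0])),np.linalg.norm(d))
E
```

```text
stud [ 0.55926512 -0.282589    0.041     ]
washer lr mid [ 0.55881107 -0.28268466  0.015     ] 0.0430709603832984 [ 0.53734087 -0.2776161   0.015     ]
foot [ 0.50995297 -0.32672276  0.012     ] [ 0.53207538 -0.22121938  0.012     ] 0.10779779199187849 yaw -0.20668984182074857
web [ 0.53022781 -0.31537243  0.058     ] [ 0.56803816 -0.32528435  0.058     ] -0.2563791833616573
web [ 0.54520321 -0.242209    0.058     ] [ 0.58492284 -0.25027519  0.058     ] -0.20035366159672996
vert ang -165.9847747921068 0.017302788112257085
vert ang 126.87014060792988 0.017413561340310114
vert ang 68.4757830812345 0.017893191292738284
vert ang -116.2098086381697 0.015817407961785133
edge 70.71813310373686 0.01919809672809865
edge2 9.065529845033062 0.017228311081462225
```

Call:
apply_moves([
  [[-17.5,35,0],[0,0,-0.01]],
  [[-17.5,35,0],[0,0,-0.01]],
  [[-17.5,35,0],[0,0,-0.01]],
  [[0,36,0],[0,0,-0.01]],
  [[0,36,0],[0,0,-0.01]],
  [[0,36,-10],[0,0,-0.01]],
  [[0,36,-15],[0,0,-0.01]],
  [[0,36,-15],[0,0,-0.01]],
  [[0,36,-15],[0,0,-0.01]],
  [[0,0,-35],[0,0,0]],
])

```text
time: 3.17
position: [0.4383, 0.0723, 0.1592]
eef_rot: [0.152, 0.988, 0.003, 0.004]
force: [0.9, 0.1, -1.0]
width: 0.999
gripper_force: 0.0
```

Call:
apply_moves([
  [[0,0,-10],[0,0,0]],
  [[0,0,0],[0,0,0]],
  [[0,0,0],[0,0,0]],
  [[0,0,0],[0,0,0]],
])

```text
time: 3.5
position: [0.4382, 0.0649, 0.1472]
eef_rot: [0.157, 0.988, 0.0, 0.001]
force: [0.7, 0.6, -0.3]
width: 1.0
gripper_force: 0.0
```

```bash
cat >> h.py <<'E'
def st():
    o=arm.get_obs(); ty=R.from_quat(o['eef_rot']).as_matrix()
    print(round(o['time'],2),'pos',(o['position']*1e3).round(1),'yaw',round(np.arctan2(ty[1,1],ty[0,1])-np.pi/2,4),'tilt',ty[:2,2].round(4),'F',o['force'].round(1),'M',o['moment'].round(2),'w',round(o['width'],3)); return o
E
python3 - <<'E'
from h import *
o,im=shot('wrist','w3'); st(); np.save('o3.npy',o,allow_pickle=True)
c=cam('wrist',o)
for P in [(.3427,.0997,.015),(.5333,.0374,.015),(.438,.0686,.039)]: print(proj(c,P))
E
```

```text
3.55 pos [438.6  64.8 147.6] yaw -0.3164 tilt [ 0.0037 -0.0002] F [-0.4 -1.   0.5] M [-0.01 -0.02 -0.01] w 0.999
[326.28840503  55.58816888]
[325.10514448 296.46867592]
[326.10893576 198.98450863]
```

View pics/w3.png

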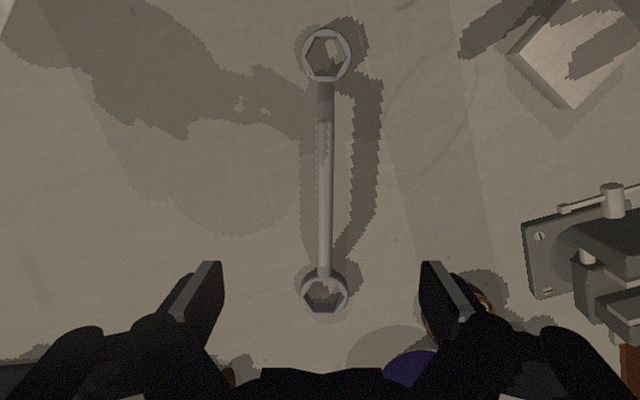

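Near ring (326,55), far larger ring (325,296): as predicted. Tin at about (475,305) beside the left finger; check clearance.

```bash
python3 - <<'E'
from h import *
o=np.load('o3.npy',allow_pickle=True).item(); c=cam('wrist',o)
print(ray(c,(432,300),.037),ray(c,(490,290),.037),ray(cam('wrist',np.load('o1.npy',allow_pickle=True).item()),(409,298),.03))
E
```

```text
[0.54962076 0.1248237  0.037     ] [0.55497368 0.1720173  0.037     ] [0.57580253 0.14067276 0.03      ]
```

Call:
apply_moves([
  [[0,1.9,-35],[0,0,0]],
  [[0,1.9,-35],[0,0,0]],
  [[0,0,-30],[0,0,0]],
  [[0,0,-20],[0,0,0]],
  [[0,0,0],[0,0,0]],
  [[0,0,0],[0,0,0]],
  [[0,0,0],[0,0,0]],
], jaw=60)

```text
time: 4.13
position: [0.4396, 0.0689, 0.0278]
eef_rot: [0.157, 0.988, 0.0, 0.002]
force: [-0.2, 1.0, 0.3]
width: 0.699
gripper_force: 0.0
```

```bash
python3 -c "
from h import *
st()"
```

```text
4.13 pos [439.6  68.9  27.8] yaw -0.316 tilt [ 0.0041 -0.    ] F [-0.2  1.   0.3] M [ 0.06  0.01 -0.05] w 0.699
```

Close.

Call:
apply_moves([
  [[0,0,0],[0,0,0]],
  [[0,0,0],[0,0,0]],
  [[0,0,0],[0,0,0]],
  [[0,0,0],[0,0,0]],
  [[0,0,0],[0,0,0]],
  [[0,0,0],[0,0,0]],
  [[0,0,0],[0,0,0]],
  [[0,0,0],[0,0,0]],
], jaw=0)

```text
time: 4.8
position: [0.4383, 0.0691, 0.0265]
eef_rot: [0.157, 0.988, -0.0, 0.001]
force: [-0.4, -2.0, 5.4]
width: 0.13
gripper_force: 58.7
```

Call:
apply_moves([
  [[0,0,15],[0,0,0]],
  [[0,0,30],[0,0,0]],
  [[0,0,35],[0,0,0]],
  [[0,0,20],[0,0,0]],
  [[0,0,0],[0,0,0]],
  [[0,0,0],[0,0,0]],
  [[0,0,0],[0,0,0]],
])

```text
time: 5.38
position: [0.4358, 0.0695, 0.1227]
eef_rot: [0.157, 0.988, -0.0, -0.002]
force: [-0.0, -0.3, -3.9]
width: 0.13
gripper_force: 59.2
```

```bash
python3 - <<'E'
from h import *
o,im=shot('wrist','w4'); st(); np.save('o4.npy',o,allow_pickle=True)
E
```

```text
5.43 pos [435.3  69.5 122.2] yaw -0.3146 tilt [-0.0056  0.0002] F [-0.2 -0.1 -4.1] M [-0.01  0.1  -0.05] w 0.126
```

View pics/w4.png

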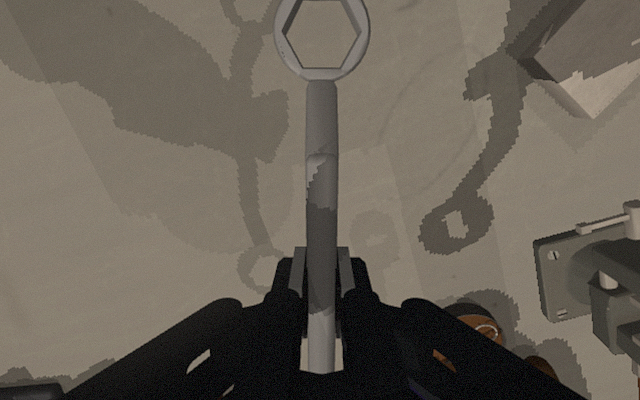

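Spanner is held; small ring centred around (322,33). Compute where the spanner sits relative to the TCP.

```bash
python3 - <<'E'
from h import *
o=np.load('o4.npy',allow_pickle=True).item(); c=cam('wrist',o)
im=cv2.imread('pics/w4.png')
for f in [(290,64),(354,64),(276,33),(369,33)]: pass
M=R.from_quat(o['eef_rot']).as_matrix()
zt=o['position'][2]-.012
for uv in [(276,33),(369,33),(322,80),(322,33)]:
    print(uv, (M.T@(ray(c,uv,zt)-o['position'])*1e3).round(1))
# handle sides, top
for uv in [(305,180),(338,180)]: print((M.T@(ray(c,uv,o['position'][2]+.012)-o['position'])*1e3).round(1))
E
```

```text
(276, 33) [ 99.6 -17.6  12.4]
(369, 33) [99.6 17.9 12.4]
(322, 80) [82.7 -0.  12.4]
(322, 33) [99.6 -0.  12.4]
[ 48.   -6.1 -11.8]
[ 48.    5.8 -11.8]
```

Call:
apply_moves([
  [[3,-36,0],[0,0,-0.005]],
  [[3,-36,0],[0,0,-0.005]],
  [[3,-36,0],[0,0,-0.005]],
  [[3,-36,0],[0,0,-0.005]],
  [[3,-36,0],[0,0,-0.005]],
  [[3,-36,0],[0,0,-0.005]],
  [[3,-36,0],[0,0,-0.005]],
  [[3,-36,0],[0,0,-0.005]],
  [[3,-20,0],[0,0,-0.003]],
  [[3,-9,0],[0,0,0]],
])

```text
time: 6.27
position: [0.4658, -0.25, 0.1221]
eef_rot: [0.18, 0.984, 0.0, -0.002]
force: [1.0, 0.4, -3.6]
width: 0.127
gripper_force: 59.7
```

Call:
apply_moves([
  [[0,0,0],[0,0,0]],
  [[0,0,0],[0,0,0]],
  [[0,0,0],[0,0,0]],
  [[0,0,0],[0,0,0]],
  [[0,0,0],[0,0,0]],
])

```text
time: 6.68
position: [0.4674, -0.2461, 0.1252]
eef_rot: [0.177, 0.984, 0.0, -0.0]
force: [0.1, 0.6, -4.0]
width: 0.13
gripper_force: 59.7
```

```bash
cat >> h.py <<'E'
N=np.array([.559,-.2826])
def tgt(s,z):
    o=st(); m=R.from_quat(o['eef_rot']).as_matrix(); y=np.arctan2(m[1,1],m[0,1])-np.pi/2
    ring=o['position'][:2]+.0996*np.array([np.cos(y),np.sin(y)])
    p=N-.0996*np.array([np.cos(s),np.sin(s)]); print('ring-N mm',((ring-N)*1e3).round(1),'need mm',((np.r_[p,z]-o['position'])*1e3).round(1),'turn',round(s-y,4))
E
python3 - <<'E'
from h import *
tgt(-.358,.0415)
E
```

```text
6.68 pos [ 467.4 -246.1  125.2] yaw -0.3559 tilt [-0.0003  0.0006] F [ 0.1  0.6 -4. ] M [-0.03 -0.    0.  ] w 0.13
ring-N mm [1.7 1.8] need mm [ -1.7  -1.6 -83.7] turn -0.0021
```

```bash
python3 - <<'E'
from h import *
for i in range(5): arm.camera('scene'); st()
E
```

```text
6.73 pos [ 467.5 -246.4  125.4] yaw -0.3561 tilt [-0.      0.0002] F [ 1.4 -0.2 -3.6] M [ 0.02 -0.    0.02] w 0.128
6.78 pos [ 467.6 -246.6  125.5] yaw -0.3563 tilt [0.0002 0.    ] F [ 0.9 -0.4 -3.2] M [ 0.05  0.01 -0.  ] w 0.127
6.83 pos [ 467.6 -246.8  125.5] yaw -0.3566 tilt [ 0.0003 -0.0001] F [ 0.1  0.2 -3.2] M [-0.04 -0.02  0.01] w 0.129
6.88 pos [ 467.6 -247.   125.6] yaw -0.3568 tilt [ 0.0003 -0.0002] F [ 0.3 -0.5 -4.8] M [ 0.06  0.05 -0.03] w 0.128
6.93 pos [ 467.6 -247.2  125.5] yaw -0.357 tilt [ 0.0003 -0.0002] F [-0.3  0.1 -4.1] M [-0.01  0.07 -0.01] w 0.125
```

Call:
apply_moves([
  [[-1,0,-20],[0,0,0]],
  [[-0.9,0,-20],[0,0,0]],
  [[0,0,-8],[0,0,0]],
  [[0,0,0],[0,0,0]],
  [[0,0,0],[0,0,0]],
  [[0,0,0],[0,0,0]],
  [[0,0,0],[0,0,0]],
  [[0,0,0],[0,0,0]],
])

```text
time: 7.6
position: [0.4665, -0.2483, 0.0788]
eef_rot: [0.178, 0.984, -0.001, 0.001]
force: [1.1, 0.2, -3.6]
width: 0.127
gripper_force: 59.6
```

```bash
python3 - <<'E'
from h import *
_,a=shot('scene','s5'); _,b=shot('side','d5')
tgt(-.358,.0415)
a=cv2.resize(a[110:200,290:400],(440,360),interpolation=cv2.INTER_CUBIC)
b=cv2.resize(b[180:270,310:400],(360,360),interpolation=cv2.INTER_CUBIC)
cv2.imwrite('pics/c5.png',np.hstack([a,b]))
E
```

```text
7.7 pos [ 466.1 -248.    78.3] yaw -0.3578 tilt [ 0.0015 -0.0011] F [ 0.  -0.4 -4.1] M [-0.05  0.07  0.01] w 0.126
ring-N mm [ 0.4 -0.3] need mm [ -0.4   0.3 -36.8] turn -0.0002
```

View pics/c5.png

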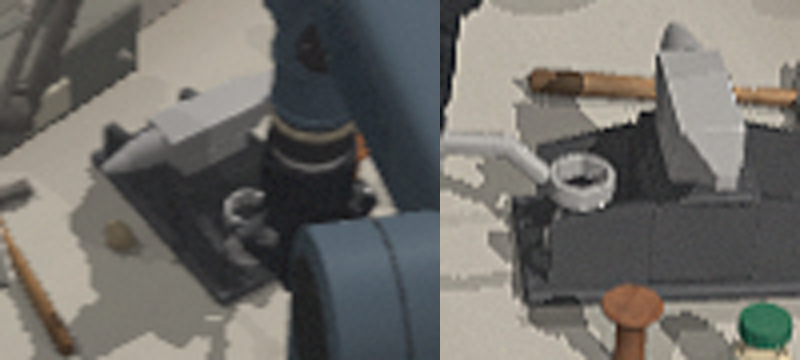

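The ring is poised over the nut in both views (scene crop (240,205), side crop (583,180)). I have now used my ten pictures, so the rest goes by numbers.

Call:
apply_moves([
  [[-0.4,0.3,-8],[0,0,0]],
  [[0,0,-8],[0,0,0]],
  [[0,0,-4],[0,0,0]],
  [[0,0,-2],[0,0,0]],
  [[0,0,-2],[0,0,0]],
  [[0,0,-2],[0,0,0]],
  [[0,0,0],[0,0,0]],
  [[0,0,0],[0,0,0]],
])

```text
time: 8.37
position: [0.4651, -0.2473, 0.0512]
eef_rot: [0.178, 0.984, 0.0, -0.0]
force: [0.1, -0.6, -3.4]
width: 0.129
gripper_force: 59.7
```

```bash
python3 - <<'E'
from h import *
tgt(-.358,.0415)
E
```

```text
8.37 pos [ 465.1 -247.3   51.2] yaw -0.3578 tilt [-0.0002  0.0001] F [ 0.1 -0.6 -3.4] M [-0.    0.09  0.02] w 0.129
ring-N mm [-0.6  0.5] need mm [ 0.6 -0.4 -9.7] turn -0.0002
```

Already 6 mm down the nut with no contact force. Lower on.

Call:
apply_moves([
  [[0.5,-0.3,-3],[0,0,0]],
  [[0,0,-3],[0,0,0]],
  [[0,0,-2],[0,0,0]],
  [[0,0,-1],[0,0,0]],
  [[0,0,0],[0,0,0]],
  [[0,0,0],[0,0,0]],
  [[0,0,0],[0,0,0]],
  [[0,0,0],[0,0,0]],
])

```text
time: 9.03
position: [0.4653, -0.2474, 0.0421]
eef_rot: [0.178, 0.984, 0.0, -0.0]
force: [-1.2, 0.9, -3.0]
width: 0.125
gripper_force: 59.7
```

```bash
python3 - <<'E'
from h import *
tgt(-.358,.0415)
E
```

```text
9.03 pos [ 465.3 -247.4   42.1] yaw -0.3578 tilt [-0.0007  0.0004] F [-1.2  0.9 -3. ] M [0.18 0.5  0.02] w 0.125
ring-N mm [-0.4  0.3] need mm [ 0.4 -0.3 -0.6] turn -0.0002
```

Seated. Compute the arc increments for the stroke.

```bash
cat >> h.py <<'E'
def arc(s0,s1,n):
    S=np.linspace(s0,s1,n+1); p=N-.0996*np.c_[np.cos(S),np.sin(S)]
    d=np.diff(p,axis=0)*1e3
    print('turn/row',round((s1-s0)/n,4)); print([[round(a,1),round(b,1)] for a,b in d])
E
python3 - <<'E'
from h import *
arc(-.358,-1.033,15)
E
```

```text
turn/row -0.045
[[np.float64(1.7), np.float64(4.2)], [np.float64(1.8), np.float64(4.1)], [np.float64(2.0), np.float64(4.0)], [np.float64(2.2), np.float64(3.9)], [np.float64(2.4), np.float64(3.8)], [np.float64(2.6), np.float64(3.7)], [np.float64(2.7), np.float64(3.6)], [np.float64(2.9), np.float64(3.4)], [np.float64(3.0), np.float64(3.3)], [np.float64(3.2), np.float64(3.2)], [np.float64(3.3), np.float64(3.0)], [np.float64(3.4), np.float64(2.9)], [np.float64(3.6), np.float64(2.7)], [np.float64(3.7), np.float64(2.6)], [np.float64(3.8), np.float64(2.4)]]
```

Call:
apply_moves([
  [[1.7,4.2,0],[0,0,-0.045]],
  [[1.8,4.1,0],[0,0,-0.045]],
  [[2.0,4.0,0],[0,0,-0.045]],
  [[2.2,3.9,0],[0,0,-0.045]],
  [[2.4,3.8,0],[0,0,-0.045]],
  [[0,0,0],[0,0,0]],
  [[0,0,0],[0,0,0]],
])

```text
time: 9.62
position: [0.4752, -0.2272, 0.0421]
eef_rot: [0.287, 0.958, 0.0, -0.001]
force: [-3.3, 1.8, -3.1]
width: 0.127
gripper_force: 59.8
```

```bash
python3 - <<'E'
from h import *
tgt(-.583,.0415)
E
```

```text
9.62 pos [ 475.2 -227.2   42.1] yaw -0.5816 tilt [-0.0012  0.0006] F [-3.3  1.8 -3.1] M [ 0.3   0.62 -0.14] w 0.127
ring-N mm [-0.5  0.6] need mm [ 0.6 -0.5 -0.6] turn -0.0014
```

Call:
apply_moves([
  [[2.2,4.0,0],[0,0,-0.045]],
  [[2.3,3.9,0],[0,0,-0.045]],
  [[2.9,3.4,0],[0,0,-0.045]],
  [[3.0,3.3,0],[0,0,-0.045]],
  [[3.2,3.2,0],[0,0,-0.045]],
  [[3.3,3.0,0],[0,0,-0.045]],
  [[3.4,2.9,0],[0,0,-0.045]],
])

```text
time: 10.2
position: [0.4963, -0.2043, 0.0422]
eef_rot: [0.434, 0.901, -0.0, 0.0]
force: [-1.2, -0.6, -5.5]
width: 0.129
gripper_force: 59.5
```

```bash
sed -i 's/N=np.array(.*/N=np.array([.5584,-.2821])/' h.py; cat >> h.py <<'E'
def couple():
    o=st(); r=o['position'][:2]-N; F=o['force']; print('torque about nut',round(o['moment'][2]+r[0]*F[1]-r[1]*F[0],3))
E
python3 - <<'E'
from h import *
couple();tgt(-.898,.0415)
E
```

```text
10.2 pos [ 496.3 -204.3   42.2] yaw -0.8988 tilt [ 0.0005 -0.0007] F [-1.2 -0.6 -5.5] M [0.02 0.4  0.11] w 0.129
torque about nut 0.243
10.2 pos [ 496.3 -204.3   42.2] yaw -0.8988 tilt [ 0.0005 -0.0007] F [-1.2 -0.6 -5.5] M [0.02 0.4  0.11] w 0.129
ring-N mm [-0.1 -0.2] need mm [ 0.   0.1 -0.7] turn 0.0008
```

Torque 0.243 N·m = thread friction: the nut turns. Finish the stroke, then lift.

Call:
apply_moves([
  [[3.6,2.7,0],[0,0,-0.045]],
  [[3.7,2.6,0],[0,0,-0.045]],
  [[3.8,2.4,0],[0,0,-0.045]],
])

```text
time: 10.45
position: [0.5074, -0.1966, 0.0421]
eef_rot: [0.494, 0.869, -0.0, 0.0]
force: [-1.8, -0.6, -4.4]
width: 0.124
gripper_force: 59.5
```

```bash
python3 - <<'E'
from h import *
couple();tgt(-1.033,.0415)
E
```

```text
10.45 pos [ 507.4 -196.6   42.1] yaw -1.0338 tilt [ 0.0004 -0.0006] F [-1.8 -0.6 -4.4] M [-0.    0.44  0.1 ] w 0.124
torque about nut 0.279
10.45 pos [ 507.4 -196.6   42.1] yaw -1.0338 tilt [ 0.0004 -0.0006] F [-1.8 -0.6 -4.4] M [-0.    0.44  0.1 ] w 0.124
ring-N mm [-0.  -0.1] need mm [-0.1  0.1 -0.6] turn 0.0008
```

```bash
python3 - <<'E'
from h import *
arc(-1.034,-.954,2);arc(-.954,.102,12)
E
```

```text
turn/row 0.04
[[np.float64(-3.4), np.float64(-2.1)], [np.float64(-3.3), np.float64(-2.2)]]
turn/row 0.088
[[np.float64(-6.9), np.float64(-5.4)], [np.float64(-6.4), np.float64(-6.0)], [np.float64(-5.9), np.float64(-6.5)], [np.float64(-5.3), np.float64(-7.0)], [np.float64(-4.6), np.float64(-7.4)], [np.float64(-4.0), np.float64(-7.8)], [np.float64(-3.3), np.float64(-8.1)], [np.float64(-2.5), np.float64(-8.4)], [np.float64(-1.8), np.float64(-8.6)], [np.float64(-1.0), np.float64(-8.7)], [np.float64(-0.3), np.float64(-8.8)], [np.float64(0.5), np.float64(-8.7)]]
```

Call:
apply_moves([
  [[-3.5,-2.1,0],[0,0,0.04]],
  [[-3.4,-2.2,0],[0,0,0.04]],
  [[0,0,0],[0,0,0]],
  [[0,0,5],[0,0,0]],
  [[0,0,10],[0,0,0]],
  [[0,0,15],[0,0,0]],
  [[0,0,7],[0,0,0]],
  [[0,0,0],[0,0,0]],
])

```text
time: 11.12
position: [0.5028, -0.2017, 0.0831]
eef_rot: [0.459, 0.889, 0.0, 0.003]
force: [0.4, -0.5, -3.4]
width: 0.125
gripper_force: 59.8
```

```bash
python3 - <<'E'
from h import *
couple();tgt(-.954,.0755)
E
```

```text
11.12 pos [ 502.8 -201.7   83.1] yaw -0.9528 tilt [ 0.0063 -0.0031] F [ 0.4 -0.5 -3.4] M [ 0.01 -0.02  0.03] w 0.125
torque about nut 0.023
11.12 pos [ 502.8 -201.7   83.1] yaw -0.9528 tilt [ 0.0063 -0.0031] F [ 0.4 -0.5 -3.4] M [ 0.01 -0.02  0.03] w 0.125
ring-N mm [ 2.1 -0.8] need mm [-2.   0.8 -7.6] turn -0.0012
```

Call:
apply_moves([
  [[-6.9,-5.4,0],[0,0,0.088]],
  [[-6.4,-6.0,0],[0,0,0.088]],
  [[-5.9,-6.5,0],[0,0,0.088]],
  [[-5.3,-7.0,0],[0,0,0.088]],
  [[-4.6,-7.4,0],[0,0,0.088]],
  [[-4.0,-7.8,0],[0,0,0.088]],
  [[-3.3,-8.1,0],[0,0,0.088]],
  [[-2.5,-8.4,0],[0,0,0.088]],
  [[-1.8,-8.6,0],[0,0,0.088]],
  [[-1.0,-8.7,0],[0,0,0.088]],
])

```text
time: 11.95
position: [0.4583, -0.2746, 0.0791]
eef_rot: [0.034, 0.999, 0.0, -0.0]
force: [-1.1, -0.1, -3.9]
width: 0.13
gripper_force: 59.7
```

Call:
apply_moves([
  [[-0.3,-8.8,0],[0,0,0.088]],
  [[0.5,-8.7,0],[0,0,0.088]],
  [[0,0,0],[0,0,0]],
  [[0,0,0],[0,0,0]],
  [[0,0,0],[0,0,0]],
  [[0,0,0],[0,0,0]],
  [[0,0,0],[0,0,0]],
  [[0,0,0],[0,0,0]],
])

```text
time: 12.62
position: [0.4588, -0.2914, 0.0793]
eef_rot: [-0.052, 0.999, 0.0, -0.0]
force: [-0.6, 0.8, -2.6]
width: 0.123
gripper_force: 59.7
```

```bash
python3 - <<'E'
from h import *
couple();tgt(.1,.0575)
E
```

```text
12.62 pos [ 458.8 -291.4   79.3] yaw 0.1033 tilt [-0.0001  0.0002] F [-0.6  0.8 -2.6] M [ 0.01 -0.01 -0.01] w 0.123
torque about nut -0.097
12.62 pos [ 458.8 -291.4   79.3] yaw 0.1033 tilt [-0.0001  0.0002] F [-0.6  0.8 -2.6] M [ 0.01 -0.01 -0.01] w 0.123
ring-N mm [-0.6  1. ] need mm [  0.5  -0.6 -21.8] turn -0.0033
```

Call:
apply_moves([
  [[0.4,-0.5,-8],[0,0,0]],
  [[0,0,-8],[0,0,0]],
  [[0,0,-5],[0,0,0]],
  [[0,0,-3],[0,0,0]],
  [[0,0,-2],[0,0,0]],
  [[0,0,-1.5],[0,0,0]],
  [[0,0,0],[0,0,0]],
  [[0,0,0],[0,0,0]],
  [[0,0,0],[0,0,0]],
])

```text
time: 13.37
position: [0.4593, -0.2925, 0.052]
eef_rot: [-0.052, 0.999, -0.0, 0.0]
force: [0.2, 0.8, -3.9]
width: 0.129
gripper_force: 59.7
```

```bash
python3 - <<'E'
from h import *
couple();tgt(.1,.0421)
arc(.1,-.4,10)
arc(-.4,-1.04,14)
E
```

```text
13.37 pos [ 459.3 -292.5   52. ] yaw 0.1033 tilt [ 0.0003 -0.0002] F [ 0.2  0.8 -3.9] M [-0.03  0.04  0.02] w 0.129
torque about nut -0.05
13.37 pos [ 459.3 -292.5   52. ] yaw 0.1033 tilt [ 0.0003 -0.0002] F [ 0.2  0.8 -3.9] M [-0.03  0.04  0.02] w 0.129
ring-N mm [-0.  -0.1] need mm [ 0.   0.4 -9.9] turn -0.0033
turn/row -0.05
[[np.float64(-0.4), np.float64(5.0)], [np.float64(-0.1), np.float64(5.0)], [np.float64(0.1), np.float64(5.0)], [np.float64(0.4), np.float64(5.0)], [np.float64(0.6), np.float64(4.9)], [np.float64(0.9), np.float64(4.9)], [np.float64(1.1), np.float64(4.9)], [np.float64(1.4), np.float64(4.8)], [np.float64(1.6), np.float64(4.7)], [np.float64(1.8), np.float64(4.6)]]
turn/row -0.0457
[[np.float64(1.9), np.float64(4.2)], [np.float64(2.1), np.float64(4.1)], [np.float64(2.2), np.float64(4.0)], [np.float64(2.4), np.float64(3.9)], [np.float64(2.6), np.float64(3.7)], [np.float64(2.8), np.float64(3.6)], [np.float64(2.9), np.float64(3.5)], [np.float64(3.1), np.float64(3.4)], [np.float64(3.2), np.float64(3.2)], [np.float64(3.4), np.float64(3.1)], [np.float64(3.5), np.float64(2.9)], [np.float64(3.6), np.float64(2.7)], [np.float64(3.8), np.float64(2.6)], [np.float64(3.9), np.float64(2.4)]]
```

Call:
apply_moves([
  [[0,0,-4],[0,0,0]],
  [[0,0,-3],[0,0,0]],
  [[0,0,-2],[0,0,0]],
  [[0,0,-0.8],[0,0,0]],
  [[0,0,0],[0,0,0]],
  [[0,0,0],[0,0,0]],
  [[0,0,0],[0,0,0]],
])

```text
time: 13.95
position: [0.4592, -0.2924, 0.042]
eef_rot: [-0.052, 0.999, -0.0, 0.0]
force: [-0.6, -0.4, -4.1]
width: 0.127
gripper_force: 59.7
```

Call:
apply_moves([
  [[-0.4,5.0,0],[0,0,-0.05]],
  [[-0.1,5.0,0],[0,0,-0.05]],
  [[0.1,5.0,0],[0,0,-0.05]],
  [[0.4,5.0,0],[0,0,-0.05]],
])

```text
time: 14.28
position: [0.4588, -0.2728, 0.0421]
eef_rot: [0.05, 0.999, -0.001, -0.0]
force: [-0.9, -1.4, -5.1]
width: 0.126
gripper_force: 59.6
```

```bash
python3 - <<'E'
from h import *
couple();tgt(-.1,.0421)
E
```

```text
14.28 pos [ 458.8 -272.8   42.1] yaw -0.0993 tilt [-0.0008 -0.0014] F [-0.9 -1.4 -5.1] M [-0.26  0.22  0.11] w 0.126
torque about nut 0.26
14.28 pos [ 458.8 -272.8   42.1] yaw -0.0993 tilt [-0.0008 -0.0014] F [-0.9 -1.4 -5.1] M [-0.26  0.22  0.11] w 0.126
ring-N mm [-0.5 -0.6] need mm [0.5 0.6 0. ] turn -0.0007
```

Turning. Continue the stroke.

Call:
apply_moves([
  [[0.8,5.1,0],[0,0,-0.05]],
  [[1.0,5.0,0],[0,0,-0.05]],
  [[1.2,5.0,0],[0,0,-0.05]],
  [[1.4,4.8,0],[0,0,-0.05]],
  [[1.6,4.7,0],[0,0,-0.05]],
  [[1.8,4.6,0],[0,0,-0.05]],
  [[1.9,4.2,0],[0,0,-0.0457]],
  [[2.1,4.1,0],[0,0,-0.0457]],
  [[2.2,4.0,0],[0,0,-0.0457]],
  [[2.4,3.9,0],[0,0,-0.0457]],
])

```text
time: 15.12
position: [0.475, -0.2274, 0.042]
eef_rot: [0.287, 0.958, -0.001, -0.0]
force: [-0.8, -1.9, -4.3]
width: 0.127
gripper_force: 59.7
```

```bash
python3 - <<'E'
from h import *
couple();tgt(-.583,.0421)
E
```

```text
15.12 pos [ 475.  -227.4   42. ] yaw -0.5822 tilt [-0.0014 -0.0015] F [-0.8 -1.9 -4.3] M [-0.35  0.33  0.06] w 0.127
torque about nut 0.263
15.12 pos [ 475.  -227.4   42. ] yaw -0.5822 tilt [-0.0014 -0.0015] F [-0.8 -1.9 -4.3] M [-0.35  0.33  0.06] w 0.127
ring-N mm [-0.2 -0.1] need mm [0.2 0.2 0.1] turn -0.0008
```

Call:
apply_moves([
  [[2.6,3.7,0],[0,0,-0.0457]],
  [[2.8,3.6,0],[0,0,-0.0457]],
  [[2.9,3.5,0],[0,0,-0.0457]],
  [[3.1,3.4,0],[0,0,-0.0457]],
  [[3.2,3.2,0],[0,0,-0.0457]],
  [[3.4,3.1,0],[0,0,-0.0457]],
  [[3.5,2.9,0],[0,0,-0.0457]],
  [[3.6,2.7,0],[0,0,-0.0457]],
  [[3.8,2.6,0],[0,0,-0.0457]],
])

```text
time: 15.87
position: [0.504, -0.1986, 0.0419]
eef_rot: [0.476, 0.879, -0.001, -0.0]
force: [-1.1, -1.3, -3.8]
width: 0.128
gripper_force: 59.7
```

```bash
python3 - <<'E'
from h import *
couple();tgt(-.994,.0421)
E
```

```text
15.87 pos [ 504.  -198.6   41.9] yaw -0.9933 tilt [-0.0013 -0.0012] F [-1.1 -1.3 -3.8] M [-0.36  0.31  0.04] w 0.128
torque about nut 0.196
15.87 pos [ 504.  -198.6   41.9] yaw -0.9933 tilt [-0.0013 -0.0012] F [-1.1 -1.3 -3.8] M [-0.36  0.31  0.04] w 0.128
ring-N mm [0. 0.] need mm [0.  0.  0.2] turn -0.0007
```

Call:
apply_moves([
  [[3.9,2.4,0],[0,0,-0.0457]],
  [[-3.5,-2.1,0],[0,0,0.043]],
  [[-3.4,-2.2,0],[0,0,0.043]],
  [[0,0,0],[0,0,0]],
  [[0,0,5],[0,0,0]],
  [[0,0,10],[0,0,0]],
  [[0,0,15],[0,0,0]],
  [[0,0,5],[0,0,0]],
  [[0,0,0],[0,0,0]],
])

```text
time: 16.62
position: [0.5035, -0.2009, 0.0801]
eef_rot: [0.458, 0.889, 0.0, 0.003]
force: [-0.7, 0.4, -3.8]
width: 0.127
gripper_force: 59.8
```

Call:
apply_moves([
  [[-6.9,-5.4,0],[0,0,0.088]],
  [[-6.4,-6.0,0],[0,0,0.088]],
  [[-5.9,-6.5,0],[0,0,0.088]],
  [[-5.3,-7.0,0],[0,0,0.088]],
  [[-4.6,-7.4,0],[0,0,0.088]],
  [[-4.0,-7.8,0],[0,0,0.088]],
  [[-3.3,-8.1,0],[0,0,0.088]],
  [[-2.5,-8.4,0],[0,0,0.088]],
  [[-1.8,-8.6,0],[0,0,0.088]],
  [[-1.0,-8.7,0],[0,0,0.088]],
])

```text
time: 17.45
position: [0.4593, -0.2739, 0.0765]
eef_rot: [0.033, 0.999, 0.0, -0.0]
force: [-0.2, -0.4, -3.8]
width: 0.126
gripper_force: 59.7
```

Call:
apply_moves([
  [[-0.3,-8.8,0],[0,0,0.088]],
  [[0.5,-8.7,0],[0,0,0.088]],
  [[0,0,0],[0,0,0]],
  [[0,0,0],[0,0,0]],
  [[0,0,0],[0,0,0]],
  [[0,0,0],[0,0,0]],
  [[0,0,0],[0,0,0]],
  [[0,0,0],[0,0,0]],
])

```text
time: 18.12
position: [0.46, -0.2911, 0.077]
eef_rot: [-0.053, 0.999, 0.0, -0.0]
force: [-0.1, 0.6, -3.1]
width: 0.126
gripper_force: 59.7
```

```bash
python3 - <<'E'
from h import *
couple();tgt(.1,.0521)
E
```

```text
18.12 pos [ 460.  -291.1   77. ] yaw 0.1054 tilt [-0.      0.0002] F [-0.1  0.6 -3.1] M [-0.03  0.    0.03] w 0.126
torque about nut -0.038
18.12 pos [ 460.  -291.1   77. ] yaw 0.1054 tilt [-0.      0.0002] F [-0.1  0.6 -3.1] M [-0.03  0.    0.03] w 0.126
ring-N mm [0.6 1.5] need mm [ -0.7  -0.9 -24.9] turn -0.0054
```

Call:
apply_moves([
  [[-0.6,-0.7,-8],[0,0,-0.004]],
  [[0,0,-8],[0,0,0]],
  [[0,0,-3],[0,0,0]],
  [[0,0,-3],[0,0,0]],
  [[0,0,-2],[0,0,0]],
  [[0,0,-1],[0,0,0]],
  [[0,0,0],[0,0,0]],
  [[0,0,0],[0,0,0]],
  [[0,0,0],[0,0,0]],
])

```text
time: 18.87
position: [0.4594, -0.2924, 0.0522]
eef_rot: [-0.051, 0.999, -0.0, 0.0]
force: [-0.2, -0.5, -3.9]
width: 0.126
gripper_force: 59.7
```

```bash
python3 - <<'E'
from h import *
couple();tgt(.1,.0421)
E
```

```text
18.87 pos [ 459.4 -292.4   52.2] yaw 0.1014 tilt [ 0.0001 -0.0003] F [-0.2 -0.5 -3.9] M [-0.05  0.11  0.04] w 0.126
torque about nut 0.096
18.87 pos [ 459.4 -292.4   52.2] yaw 0.1014 tilt [ 0.0001 -0.0003] F [-0.2 -0.5 -3.9] M [-0.05  0.11  0.04] w 0.126
ring-N mm [ 0.1 -0.2] need mm [ -0.1   0.4 -10.1] turn -0.0014
```

Call:
apply_moves([
  [[0,0.2,-4],[0,0,0]],
  [[0,0,-3],[0,0,0]],
  [[0,0,-2],[0,0,0]],
  [[0,0,-1],[0,0,0]],
  [[0,0,0],[0,0,0]],
  [[-0.4,5.0,0],[0,0,-0.05]],
  [[-0.1,5.0,0],[0,0,-0.05]],
  [[0.1,5.0,0],[0,0,-0.05]],
  [[0.4,5.0,0],[0,0,-0.05]],
  [[0,0,0],[0,0,0]],
])

```text
time: 19.7
position: [0.4589, -0.272, 0.042]
eef_rot: [0.05, 0.999, -0.0, -0.001]
force: [-1.8, -1.3, -4.6]
width: 0.127
gripper_force: 59.7
```

```bash
python3 - <<'E'
from h import *
couple();tgt(-.1,.0421)
E
```

```text
19.7 pos [ 458.9 -272.    42. ] yaw -0.0995 tilt [-0.0011 -0.0008] F [-1.8 -1.3 -4.6] M [-0.25  0.44 -0.17] w 0.127
torque about nut -0.029
19.7 pos [ 458.9 -272.    42. ] yaw -0.0995 tilt [-0.0011 -0.0008] F [-1.8 -1.3 -4.6] M [-0.25  0.44 -0.17] w 0.127
ring-N mm [-0.4  0.2] need mm [ 0.4 -0.2  0.1] turn -0.0005
```

Call:
apply_moves([
  [[2,0,0],[0,0,0]],
])

```text
time: 19.78
position: [0.4589, -0.2721, 0.0418]
eef_rot: [0.049, 0.999, -0.0, -0.003]
force: [-10.0, -2.1, 0.8]
width: 0.128
gripper_force: 60.4
```

Call:
apply_moves([
  [[0,0,0],[0,0,0]],
])

```text
time: 19.87
position: [0.4589, -0.2721, 0.0418]
eef_rot: [0.049, 0.999, -0.0, -0.003]
force: [-6.7, -0.0, 0.3]
width: 0.129
gripper_force: 60.3
```

Call:
apply_moves([
  [[0,0,0],[0,0,0]],
  [[0,0,0],[0,0,0]],
  [[0,0,0],[0,0,0]],
])

```text
time: 20.12
position: [0.4589, -0.2721, 0.0418]
eef_rot: [0.049, 0.999, 0.0, -0.003]
force: [-7.5, 0.4, -0.6]
width: 0.126
gripper_force: 60.2
```

Call:
apply_moves([
  [[-2,0,0],[0,0,0]],
  [[0,0,0],[0,0,0]],
  [[0,0,0],[0,0,0]],
])

```text
time: 20.37
position: [0.4589, -0.2723, 0.0419]
eef_rot: [0.049, 0.999, -0.0, -0.0]
force: [-3.5, -1.4, -2.7]
width: 0.127
gripper_force: 59.8
```

Servo stiffness is about 4 N/mm, so steps of ~0.03 rad (3 mm) per call are safe near solid.

```bash
python3 - <<'E'
from h import *
arc(-.1,-.22,3); arc(-.22,-.97,25)
E
```

```text
turn/row -0.04
[[np.float64(0.5), np.float64(4.0)], [np.float64(0.6), np.float64(3.9)], [np.float64(0.8), np.float64(3.9)]]
turn/row -0.03
[[np.float64(0.7), np.float64(2.9)], [np.float64(0.8), np.float64(2.9)], [np.float64(0.9), np.float64(2.9)], [np.float64(1.0), np.float64(2.8)], [np.float64(1.0), np.float64(2.8)], [np.float64(1.1), np.float64(2.8)], [np.float64(1.2), np.float64(2.7)], [np.float64(1.3), np.float64(2.7)], [np.float64(1.4), np.float64(2.7)], [np.float64(1.4), np.float64(2.6)], [np.float64(1.5), np.float64(2.6)], [np.float64(1.6), np.float64(2.5)], [np.float64(1.7), np.float64(2.5)], [np.float64(1.7), np.float64(2.4)], [np.float64(1.8), np.float64(2.4)], [np.float64(1.9), np.float64(2.3)], [np.float64(2.0), np.float64(2.3)], [np.float64(2.0), np.float64(2.2)], [np.float64(2.1), np.float64(2.1)], [np.float64(2.2), np.float64(2.1)], [np.float64(2.2), np.float64(2.0)], [np.float64(2.3), np.float64(1.9)], [np.float64(2.3), np.float64(1.9)], [np.float64(2.4), np.float64(1.8)], [np.float64(2.4), np.float64(1.7)]]
```

Call:
apply_moves([
  [[0.5,4.0,0],[0,0,-0.04]],
  [[0.6,3.9,0],[0,0,-0.04]],
  [[0.8,3.9,0],[0,0,-0.04]],
])

```text
time: 20.62
position: [0.4608, -0.2606, 0.0419]
eef_rot: [0.11, 0.994, -0.001, -0.001]
force: [-3.6, -2.0, -3.3]
width: 0.128
gripper_force: 59.8
```

```bash
python3 - <<'E'
from h import *
couple();tgt(-.22,.0421)
E
```

```text
20.62 pos [ 460.8 -260.6   41.9] yaw -0.2201 tilt [-0.0012 -0.0009] F [-3.6 -2.  -3.3] M [-0.42  0.67 -0.02] w 0.128
torque about nut 0.25
20.62 pos [ 460.8 -260.6   41.9] yaw -0.2201 tilt [-0.0012 -0.0009] F [-3.6 -2.  -3.3] M [-0.42  0.67 -0.02] w 0.128
ring-N mm [-0.4 -0.3] need mm [0.4 0.3 0.2] turn 0.0001
```

Call:
apply_moves([
  [[0.5,2.5,0],[0,0,-0.025]],
])

```text
time: 20.7
position: [0.4614, -0.258, 0.042]
eef_rot: [0.122, 0.993, -0.001, -0.0]
force: [-2.8, -1.2, -3.3]
width: 0.13
gripper_force: 59.8
```

```bash
python3 -c "
from h import *
couple()"
```

```text
20.7 pos [ 461.4 -258.    42. ] yaw -0.2448 tilt [-0.001 -0.001] F [-2.8 -1.2 -3.3] M [-0.4   0.63  0.04] w 0.13
torque about nut 0.231
```

Call:
apply_moves([
  [[0.6,2.5,0],[0,0,-0.025]],
])

```text
time: 20.78
position: [0.4621, -0.2557, 0.042]
eef_rot: [0.134, 0.991, -0.001, -0.0]
force: [-3.3, -2.1, -2.8]
width: 0.127
gripper_force: 59.8
```

Call:
apply_moves([
  [[0.7,2.4,0],[0,0,-0.025]],
])

```text
time: 20.87
position: [0.4628, -0.2533, 0.0419]
eef_rot: [0.147, 0.989, -0.001, -0.0]
force: [-3.0, -1.9, -3.3]
width: 0.126
gripper_force: 59.8
```

Call:
apply_moves([
  [[0.7,2.4,0],[0,0,-0.025]],
])

```text
time: 20.95
position: [0.4635, -0.2509, 0.042]
eef_rot: [0.159, 0.987, -0.001, -0.0]
force: [-3.8, -1.5, -3.9]
width: 0.129
gripper_force: 59.8
```

Call:
apply_moves([
  [[0.8,2.4,0],[0,0,-0.025]],
])

```text
time: 21.03
position: [0.4644, -0.2485, 0.042]
eef_rot: [0.171, 0.985, -0.001, -0.0]
force: [-2.7, -2.3, -3.1]
width: 0.126
gripper_force: 59.7
```

Call:
apply_moves([
  [[0.8,2.4,0],[0,0,-0.025]],
])

```text
time: 21.12
position: [0.4653, -0.2462, 0.042]
eef_rot: [0.184, 0.983, -0.001, -0.0]
force: [-2.1, -2.9, -4.0]
width: 0.126
gripper_force: 59.7
```

Call:
apply_moves([
  [[0.9,2.3,0],[0,0,-0.025]],
])

```text
time: 21.2
position: [0.4662, -0.2438, 0.042]
eef_rot: [0.196, 0.981, -0.001, -0.0]
force: [-3.0, -2.5, -4.5]
width: 0.128
gripper_force: 59.7
```

Call:
apply_moves([
  [[0.9,2.3,0],[0,0,-0.025]],
])

```text
time: 21.28
position: [0.4672, -0.2416, 0.042]
eef_rot: [0.208, 0.978, -0.001, 0.0]
force: [-1.6, -1.9, -4.2]
width: 0.127
gripper_force: 59.7
```

```bash
python3 -c "
from h import *
couple();tgt(-.42,.042)"
```

```text
21.28 pos [ 467.2 -241.6   42. ] yaw -0.4193 tilt [-0.0002 -0.0012] F [-1.6 -1.9 -4.2] M [-0.46  0.47  0.01] w 0.127
torque about nut 0.251
21.28 pos [ 467.2 -241.6   42. ] yaw -0.4193 tilt [-0.0002 -0.0012] F [-1.6 -1.9 -4.2] M [-0.46  0.47  0.01] w 0.127
ring-N mm [-0.2 -0. ] need mm [0.2 0.1 0. ] turn -0.0007
```

Call:
apply_moves([
  [[1.1,2.3,0],[0,0,-0.025]],
])

```text
time: 21.37
position: [0.4683, -0.2393, 0.042]
eef_rot: [0.22, 0.975, -0.001, -0.0]
force: [-1.7, -2.4, -4.3]
width: 0.13
gripper_force: 59.7
```

Call:
apply_moves([
  [[1.1,2.3,0],[0,0,-0.025]],
])

```text
time: 21.45
position: [0.4694, -0.237, 0.042]
eef_rot: [0.233, 0.973, -0.001, 0.0]
force: [-3.3, -2.2, -4.4]
width: 0.126
gripper_force: 59.7
```

Call:
apply_moves([
  [[1.1,2.2,0],[0,0,-0.025]],
])

```text
time: 21.53
position: [0.4706, -0.2348, 0.042]
eef_rot: [0.245, 0.97, -0.001, 0.0]
force: [-2.0, -2.0, -3.4]
width: 0.125
gripper_force: 59.7
```

Call:
apply_moves([
  [[1.2,2.2,0],[0,0,-0.025]],
])

```text
time: 21.62
position: [0.4718, -0.2326, 0.042]
eef_rot: [0.257, 0.966, -0.001, 0.0]
force: [-1.7, -2.3, -4.3]
width: 0.13
gripper_force: 59.6
```

Call:
apply_moves([
  [[1.2,2.1,0],[0,0,-0.025]],
])

```text
time: 21.7
position: [0.4731, -0.2305, 0.0419]
eef_rot: [0.269, 0.963, -0.001, 0.0]
force: [-0.4, -2.0, -3.8]
width: 0.13
gripper_force: 59.6
```

Call:
apply_moves([
  [[1.3,2.1,0],[0,0,-0.025]],
])

```text
time: 21.78
position: [0.4744, -0.2284, 0.0419]
eef_rot: [0.281, 0.96, -0.001, 0.0]
force: [-1.2, -2.8, -4.8]
width: 0.126
gripper_force: 59.6
```

Call:
apply_moves([
  [[1.4,2.1,0],[0,0,-0.025]],
])

```text
time: 21.87
position: [0.4756, -0.2265, 0.0419]
eef_rot: [0.293, 0.956, -0.001, 0.0]
force: [-2.3, -2.8, -4.5]
width: 0.125
gripper_force: 59.6
```

```bash
python3 -c "
from h import *
couple();tgt(-.594,.042)"
```

```text
21.87 pos [ 475.6 -226.5   41.9] yaw -0.5942 tilt [-0.0002 -0.0017] F [-2.3 -2.8 -4.5] M [-0.72  0.68  0.16] w 0.125
torque about nut 0.516
21.87 pos [ 475.6 -226.5   41.9] yaw -0.5942 tilt [-0.0002 -0.0017] F [-2.3 -2.8 -4.5] M [-0.72  0.68  0.16] w 0.125
ring-N mm [-0.2 -0.1] need mm [0.2 0.1 0.1] turn 0.0002
```

Torque has doubled to 0.52: coming up solid. Finer steps now.

Call:
apply_moves([
  [[0.6,0.8,0],[0,0,-0.007]],
])

```text
time: 21.95
position: [0.476, -0.2259, 0.042]
eef_rot: [0.296, 0.955, -0.001, -0.0]
force: [-3.8, -4.8, -3.7]
width: 0.126
gripper_force: 59.7
```

```bash
python3 -c "
from h import *
couple()"
```

```text
21.95 pos [ 476.  -225.9   42. ] yaw -0.6005 tilt [-0.001  -0.0026] F [-3.8 -4.8 -3.7] M [-0.93  0.68  0.14] w 0.126
torque about nut 0.744
```

Call:
apply_moves([
  [[0.6,0.8,0],[0,0,-0.004]],
])

```text
time: 22.03
position: [0.4762, -0.2256, 0.042]
eef_rot: [0.298, 0.955, -0.002, -0.0]
force: [-4.6, -5.3, -3.5]
width: 0.13
gripper_force: 59.7
```

```bash
python3 -c "
from h import *
couple()"
```

```text
22.03 pos [ 476.2 -225.6   42. ] yaw -0.6042 tilt [-0.0017 -0.0035] F [-4.6 -5.3 -3.5] M [-1.1   0.93  0.03] w 0.13
torque about nut 0.727
```

Call:
apply_moves([
  [[0.8,1.2,0],[0,0,-0.004]],
])

```text
time: 22.12
position: [0.4766, -0.225, 0.042]
eef_rot: [0.3, 0.954, -0.003, -0.001]
force: [-5.9, -7.1, -4.3]
width: 0.13
gripper_force: 59.7
```

```bash
python3 -c "
from h import *
couple()"
```

```text
22.12 pos [ 476.6 -225.    42. ] yaw -0.6088 tilt [-0.0027 -0.0049] F [-5.9 -7.1 -4.3] M [-1.51  1.16  0.02] w 0.13
torque about nut 0.94
```

Call:
apply_moves([
  [[0.9,1.3,0],[0,0,-0.005]],
  [[0,0,0],[0,0,0]],
])

```text
time: 22.28
position: [0.477, -0.2245, 0.042]
eef_rot: [0.302, 0.953, -0.004, -0.001]
force: [-6.0, -8.3, -3.3]
width: 0.127
gripper_force: 59.8
```

```bash
python3 -c "
from h import *
couple()"
```

```text
22.28 pos [ 477.  -224.5   42. ] yaw -0.6144 tilt [-0.004  -0.0065] F [-6.  -8.3 -3.3] M [-1.66  1.3   0.03] w 0.127
torque about nut 1.054
```

Call:
apply_moves([
  [[0.6,0.8,0],[0,0,-0.004]],
  [[0.2,0.3,0],[0,0,0]],
  [[0,0,0],[0,0,0]],
  [[0,0,0],[0,0,0]],
])

```text
time: 22.62
position: [0.4773, -0.2241, 0.042]
eef_rot: [0.305, 0.952, -0.004, -0.001]
force: [-6.1, -9.3, -3.8]
width: 0.128
gripper_force: 59.8
```

```bash
python3 -c "
from h import *
couple()"
```

```text
22.62 pos [ 477.3 -224.1   42. ] yaw -0.6189 tilt [-0.0049 -0.0076] F [-6.1 -9.3 -3.8] M [-1.94  1.5   0.09] w 0.128
torque about nut 1.197
```

Nipped up at 1.2 N·m (≈12 N). Back off to the middle of the play.

Call:
apply_moves([
  [[-1.5,-2.3,0],[0,0,0.02]],
  [[-1.5,-2.3,0],[0,0,0.02]],
  [[-1.5,-2.3,0],[0,0,0.02]],
  [[-1.4,-2.3,0],[0,0,0.02]],
  [[-1.2,-2.0,0],[0,0,0.02]],
  [[0,0,0],[0,0,0]],
  [[0,0,0],[0,0,0]],
])

```text
time: 23.2
position: [0.4722, -0.2319, 0.042]
eef_rot: [0.256, 0.967, -0.0, 0.0]
force: [-1.7, -2.1, -4.4]
width: 0.13
gripper_force: 59.8
```

```bash
python3 -c "
from h import *
couple();tgt(-.51,.042)"
```

```text
23.2 pos [ 472.2 -231.9   42. ] yaw -0.5181 tilt [ 0.0001 -0.0001] F [-1.7 -2.1 -4.4] M [-0.43  0.42 -0.25] w 0.13
torque about nut 0.01
23.2 pos [ 472.2 -231.9   42. ] yaw -0.5181 tilt [ 0.0001 -0.0001] F [-1.7 -2.1 -4.4] M [-0.43  0.42 -0.25] w 0.13
ring-N mm [0.3 0.8] need mm [-0.7 -1.5  0. ] turn 0.0081
```

Call:
apply_moves([
  [[-0.7,-1.3,0],[0,0,0]],
  [[0,0,5],[0,0,0]],
  [[0,0,8],[0,0,0]],
  [[0,0,15],[0,0,0]],
  [[0,0,25],[0,0,0]],
  [[0,0,30],[0,0,0]],
  [[0,0,0],[0,0,0]],
  [[0,0,0],[0,0,0]],
])

```text
time: 23.87
position: [0.4739, -0.234, 0.1287]
eef_rot: [0.256, 0.967, -0.001, 0.004]
force: [0.9, -0.6, -4.7]
width: 0.128
gripper_force: 59.9
```

```bash
python3 -c "
from h import *
st()"
```

```text
23.87 pos [ 473.9 -234.   128.7] yaw -0.5167 tilt [ 0.0067 -0.0032] F [ 0.9 -0.6 -4.7] M [ 0.05  0.01 -0.02] w 0.128
```

Call:
apply_moves([
  [[-4,30,0],[0,0,0.019]],
  [[-4,34,0],[0,0,0.019]],
  [[-4,34,0],[0,0,0.019]],
  [[-4,34,0],[0,0,0.019]],
  [[-4,34,0],[0,0,0.019]],
  [[-4,34,0],[0,0,0.019]],
  [[-4,34,0],[0,0,0.019]],
  [[-3,34,0],[0,0,0.019]],
  [[-2,20,0],[0,0,0.019]],
  [[0,14,0],[0,0,0.019]],
])

```text
time: 24.7
position: [0.4363, 0.0717, 0.1234]
eef_rot: [0.161, 0.987, 0.001, -0.002]
force: [0.3, 0.2, -4.2]
width: 0.127
gripper_force: 59.8
```

Call:
apply_moves([
  [[0,0,0],[0,0,0]],
  [[0,0,0],[0,0,0]],
  [[0,0,0],[0,0,0]],
  [[0,0,0],[0,0,0]],
  [[0,0,0],[0,0,0]],
  [[0,0,0],[0,0,0]],
])

```text
time: 25.2
position: [0.4385, 0.0682, 0.1249]
eef_rot: [0.164, 0.986, -0.0, -0.0]
force: [0.6, -0.3, -4.3]
width: 0.129
gripper_force: 59.9
```

```bash
python3 -c "
from h import *
st()"
```

```text
25.2 pos [438.5  68.2 124.9] yaw -0.3291 tilt [-0.0002 -0.0001] F [ 0.6 -0.3 -4.3] M [ 0.01  0.04 -0.  ] w 0.129
```

Lower 98 mm to the bench.

Call:
apply_moves([
  [[0,0,-30],[0,0,0]],
  [[0,0,-30],[0,0,0]],
  [[0,0,-20],[0,0,0]],
  [[0,0,-10],[0,0,0]],
  [[0,0,-4],[0,0,0]],
  [[0,0,-2],[0,0,0]],
  [[0,0,0],[0,0,0]],
  [[0,0,0],[0,0,0]],
  [[0,0,0],[0,0,0]],
])

```text
time: 25.95
position: [0.44, 0.0689, 0.0307]
eef_rot: [0.163, 0.987, 0.0, 0.002]
force: [0.8, 1.0, -4.6]
width: 0.129
gripper_force: 59.8
```

```bash
python3 -c "
from h import *
st()"
```

```text
25.95 pos [440.   68.9  30.7] yaw -0.3277 tilt [0.0033 0.    ] F [ 0.8  1.  -4.6] M [ 0.    0.   -0.08] w 0.129
```

Call:
apply_moves([
  [[0,0,-2],[0,0,0]],
  [[0,0,-1.5],[0,0,0]],
  [[0,0,0],[0,0,0]],
  [[0,0,0],[0,0,0]],
  [[0,0,0],[0,0,0]],
])

```text
time: 26.37
position: [0.4394, 0.0689, 0.0265]
eef_rot: [0.163, 0.987, 0.0, 0.001]
force: [-1.2, -0.3, 1.6]
width: 0.127
gripper_force: 60.7
```

```bash
python3 -c "
from h import *
st()"
```

```text
26.37 pos [439.4  68.9  26.5] yaw -0.3276 tilt [ 0.0021 -0.0001] F [-1.2 -0.3  1.6] M [-0.03  0.06  0.06] w 0.127
```

On the bench. Open and lift clear.

Call:
apply_moves([
  [[0,0,0],[0,0,0]],
  [[0,0,0],[0,0,0]],
  [[0,0,0],[0,0,0]],
  [[0,0,0],[0,0,0]],
  [[0,0,0],[0,0,0]],
  [[0,0,0],[0,0,0]],
  [[0,0,0],[0,0,0]],
  [[0,0,0],[0,0,0]],
], jaw=60)

```text
time: 27.03
position: [0.4384, 0.0689, 0.0255]
eef_rot: [0.163, 0.987, 0.0, -0.0]
force: [0.9, 0.9, 0.6]
width: 0.704
gripper_force: 0.0
```

Call:
apply_moves([
  [[0,0,10],[0,0,0]],
  [[0,0,30],[0,0,0]],
  [[0,0,35],[0,0,0]],
  [[0,0,35],[0,0,0]],
  [[0,0,15],[0,0,0]],
  [[0,0,0],[0,0,0]],
  [[0,0,0],[0,0,0]],
  [[0,0,0],[0,0,0]],
  [[0,0,0],[0,0,0]],
])

```text
time: 27.78
position: [0.4372, 0.0689, 0.1488]
eef_rot: [0.163, 0.987, -0.0, -0.002]
force: [0.7, 0.3, -0.4]
width: 0.7
gripper_force: 0.0
```

```bash
python3 - <<'E'
from h import *
o,im=shot('wrist','w9'); st(); c=cam('wrist',o)
# check rings where expected: bright low-saturation steel blobs
hs=cv2.cvtColor(im,cv2.COLOR_BGR2HSV); 
p=np.array([.4394,.0689]); s=-.3276
for k,w in ((-1,.035),(1,.0445)):
    r=p+k*.1*np.array([np.cos(s),np.sin(s)]); u,v=proj(c,[*r,.015]); print('pred',u,v)
    x=im[int(v)-35:int(v)+35,int(u)-40:int(u)+40]; g=cv2.GaussianBlur(cv2.cvtColor(x,cv2.COLOR_BGR2GRAY),(5,5),1)
    C=cv2.HoughCircles(g,cv2.HOUGH_GRADIENT,1,30,param1=80,param2=12,minRadius=18,maxRadius=32)
    if C is not None: print([(round(float(a+int(u)-40),1),round(float(b+int(v)-35),1),float(r)) for a,b,r in C[0]][:2])
E
```

```text
27.83 pos [437.2  68.9 148.7] yaw -0.3276 tilt [-0.0035 -0.    ] F [-0.3 -1.1 -0.4] M [ 0.02 -0.01 -0.01] w 0.7
pred 322.89547411825197 62.421587639193206
[(323.5, 61.5, 25.700000762939453)]
pred 322.3851736185412 299.501698202139
[(321.5, 303.5, 24.5)]
```

The spanner lies flat where predicted, and the hand is clear of it.

```bash
python3 -c "
from h import *
print(arm.sign_off())"
```

```text
the job is handed in; nothing more can be done
None
```

The front nut came up solid on the third stroke and was nipped up at about 1.2 N·m (roughly a 12 N pull); the spanner is laid flat on the bench clear of the anvil and the job is handed in, though the hand-in returned no verdict.

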